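Let the loaf stop out by one hole

TASK

On the bread rest, press down the sprung button of the telescoping loaf stop, slide the stop out (away from the two loaves) by one hole until the button pops fully up into the next hole, and leave it locked there. Work the button gently: do not jam it hard against the floor of the tube or the edges of the holes, and leave the two loaves and the jar on the rest where they are.

Things in the scene. Friction and masses are not known exactly. Their poses are not given: they have to be found in the camera images.
- rest: Fixed bread rest, origin at table height. Wooden board 270 x 340 x 18 mm (local x -120 to 150, y -170 to 170 mm), end fence 85 mm high at y = -160. A metal sleeve 44 mm wide runs along local y at x = 60, from y = -100 to 150. Local +y is 'out', the way the stop is to slide. Nothing stands on the sleeve: the fingers have free room on both sides of the button along y.
- start_hole (a point): Centre of the start hole, fixed on the rest, in the upper face of the sleeve's 4 mm top wall, 56 mm above the table (underside 52 mm, hard inner floor of the sleeve 24 mm). Axes as the rest's. A 13 mm slot along the top joins square 22 mm holes: this one, one 50 mm inwards (-y) and two further out (+y).
- hole_zone (a point): Fixed on the rest 62.5 mm out (+y) from the start hole, 57.5 mm above the table: the top of a steel plate with the two outer holes, underside 0.5 mm above the sleeve's. The plate is screwed on in a different place each time: the centre of its first hole, the next hole of the task, lies 50 to 75 mm out from the start hole (found by feel or sight); one more hole is 45 mm beyond.
- stop: The sliding part: steel inner tube with a wooden paddle (180 mm wide, 10 mm thick, top 113 mm above the table) on its outer end, the loaf stop. Origin under the paddle, on the tube axis, at table height. Slides along the rest's y only, stiction about 2 N, and stays where it is left. At the start the button locks it in the start hole.
- button: Sprung detent button, carried by the inner tube 175 mm from the paddle. Origin mid top, 98 mm above the table when up. Square dark metal cap 16 x 16 mm, 28 mm tall (70 to 98 mm above the table), sides parallel to the rest's x and y, on a 10 mm stem in the slot. Press straight down: spring 4 N at the top, 9 N at 10 mm, where the foot meets the hard floor. It can be gripped by the cap or pushed.
- shoulder (a point): Top of the button's 19 mm square locking shoulder (fills a hole, 1.5 mm play each way along y), 58.5 mm above the table when up. The button 6.5 mm or more down, it is clear and the tube slides. Let go between holes it rides 6 to 6.5 mm down under the wall and pops up by itself under a hole if nothing holds it; then the tube stops hard at the hole's edge. Held down, it slides past holes.
- loaf_a: Round loaf, 104 mm across, 64 mm high, standing on the board. Origin under its middle. Leave alone.
- loaf_b: The second round loaf, same size, between the first and the paddle. Leave alone.
- jar: Small jar, 40 mm across, 70 mm high, on the board near the fence end, on the far side of the sleeve. Origin under its middle. Leave alone.

How it is judged (in metres and radians):
On the way, in this order (a step that is already met when the one before it is completed fails the run):
1. the button is pressed down clear of its hole (7 mm or more) (z of button in the frame of rest below 0.0915 m and y of button in the frame of rest below 0.012 m), for 0.05 s.
2. the button has been slid out of the start hole, still held down under the top wall (z of button in the frame of rest below 0.0935 m and y of button in the frame of rest above 0.014 m), for 0.05 s.
At the end, for the whole second after the job is handed in: The button stands up in the next hole (its top back within 2 mm of its full height of 98 mm above the table) with the stop 46 to 80 mm further out than at the start, at rest; the two loaves and the jar are within 20 mm of where they stood (y of button in the frame of rest between 0.046 and 0.08 m and z of button in the frame of rest above 0.096 m and linear speed of button below 0.01 m/s); the robot touches nothing.
It fails at once if the button is jammed against the sleeve floor, a hole edge or the wall with more than 32 N (contact force between button and rest above 32 N).
It fails at once if a loaf or the jar is moved by more than 20 mm (distance of any of loaf_a, loaf_b, jar from where it was at the start of the episode above 0.02 m).
It also fails if it takes over 40 s, if anything falls off the work surface, if the arm or the gripper's body presses on something with over 40 N, if the wrist force passes 120 N, or if a joint passes its speed limit or range.

ROBOT

A 7-joint arm with a two-finger parallel gripper is mounted at the origin on the work surface. World frame = base frame: x ahead of the robot, y to its left, z up, the work surface at z = 0. Lengths are in m, angles in degrees, forces in N, time in s.
With the tool pointing down it reaches from about 0.425 to 0.875 m from the base axis. Payload 4.7 kg.
Tool frame: the origin (TCP) lies between the finger pads; the fingertips stand 8 mm ahead of it and the grasp point (between the pads) lies 11 mm behind it; z points along the fingers, y is the line along which they close (so a half turn about z gives the same grasp; the last joint's range is limited). The gripper opens to 87 mm and grips with 3 to 60 N. Pads are 19 mm wide; open, the fingers measure 117 mm over their backs; the gripper's body (75 mm by 190 mm) begins 51 mm behind the grasp point.
Start: joints at [-74.135, 18.392, -4.016, 83.108, 1.295, 78.541, -3.26], TCP at [0.169, 0.628, 0.231] pointing down, gripper open.
Joint ranges: [-163.93, 163.93], [-17.29, 119.83], [-79.2, 71.16], [3.27, 140.29], [-89.18, 269.18], [5.43, 117.66], [-154.24, 154.24]. Speed limits (degrees/s): [147.25, 147.25, 180, 180, 180, 180, 180].

INTERFACE

Orientations are given as [roll, pitch, yaw] about the fixed x, y, z axes, in that order (R = Rz(yaw) Ry(pitch) Rx(roll)).
In Python, from cell import env, viewer gives the robot as it stands. The module is installed in compiled form; this text tells all that it offers.
- The arm moves only by the tool arm_command, never from a script. Its argument "series" is a list of rows, each a list of 2 entries, a list of its own where there are three numbers: the shift along the tool's x, y, z in mm, then the turn about the tool's z in rad. A call has exactly 5 rows; each row is the pose to reach, as a shift and turn from the pose commanded when the call began, along the tool's axes at that moment; what a row does not reach only later rows make up. A row lasts 1/10 s, in which the tool goes at most 50 mm and 8.59 degrees, less where a joint would pass 70% of its speed; a pose out of reach is approached as far as the arm can. A call with a gripper value outside its range is refused whole. "grip" is the gripper command: -1 is fully open, 1 is shut, values between are in proportion, set as the call begins (left out, the last holds). The fingers move at their own pace and stop on an object; "grip_force" is the grip in N (left out, the last holds). Time passes only in rows, so rows that repeat a pose let the fingers close, or fill a call up. It gives the time, the measured TCP pose, the force, the opening and the grip force at its end, in the units of the state.
- env.get_obs(): the state, without advancing time (a new reading comes with each control period).
- viewer.read_camera(name): name is "scene" or "top"; returns (picture, depth): 420x560x3 uint8, blue, green, red; 420x560 float32, m along the optical axis (not along the pixel's ray), 0 where there is no reading.
- viewer.calibration(name): a dict with "K" (3x3 intrinsics, pixels), "T" (4x4, takes a point from camera to world coordinates). Camera axes: x right, y up, looking along -z (the intrinsics and any distortion apply to the point x, -y, -z); pixel columns grow to the right and rows downward; lengths in m; the calibration is good to about 2 mm. A picture is of the moment at which its call begins. calibration takes no time and is no camera call.
- env.sign_off(): hands the job in; it is judged then, once.
The state is a dict: "time_s": time; "qpos": joint angles; "joint_velocities": joint speeds; "effort": joint torques, N m; "tool_pos": TCP position; "tool_rot": TCP orientation; "force": force on the tool from outside, world axes, zero at the start; "wrist_torque": the same for the moment, N m; "grip_width": finger opening in m; "grasp_force": force on a finger pad.
Only numpy, scipy, OpenCV 4.12 (cv2) and the standard library are available. Lean on these libraries where they do the work, as an engineer would, in place of code of your own. Each camera call takes 0.05 s, during which the arm holds its last target. There are 200 camera calls.

## Working session

There is one attempt and no reset: what is moved stays moved. The work goes in short steps, Python scripts to look and compute and a tool call to move; the robot and the scene stay as the last step left them, time stands still between calls to the robot, and variables do not carry over. Pictures are saved under pics/ and viewed, at most 10 in all, crops included, and the job is handed in when it is done.

Besides the shell and the picture viewer there is one more tool, called after ">>>" as a command line: name --argument value ..., lists and objects as JSON in quotes. arm_command: Moves the arm, as the interface text tells. Its arguments: {"type":"object","properties":{"series":{"type":"array"},"grip":{"type":"number"},"grip_force":{"type":"number"}},"required":["series"]}

```bash
mkdir -p pics; cat > h.py <<'E'
import numpy as np, cv2
from cell import env, viewer
def cloud(n):
    im,d=viewer.read_camera(n); c=viewer.calibration(n); K,T=c["K"],c["T"]
    v,u=np.mgrid[:420,:560]
    P=np.stack([(u-K[0,2])/K[0,0]*d,-(v-K[1,2])/K[1,1]*d,-d,np.ones_like(d)],-1)@np.array(T).T
    return im,d,P[...,:3],c
E
python3 - <<'E'
from h import *
o=env.get_obs()
print(o)
for n in("top","scene"):
    im,d,P,c=cloud(n); cv2.imwrite(f"pics/{n}1.png",im); np.save(n+"P",P); print(n,c)
E
```

```text
{'time_s': 0.0, 'qpos': array([-74.13548319,  18.43883531,  -4.01423378,  83.17416321,
         1.29556716,  78.53970269,  -3.25901157]), 'joint_velocities': array([ 0.03104945, -0.03509208, -0.01694638,  0.07503354, -0.00221977,
        0.02237957, -0.09053917]), 'effort': array([ 9.98440737e-04, -4.91306984e+01, -4.03451370e-01, -3.12521625e+01,
       -6.40251744e-02,  4.38611617e-02,  1.82257322e-04]), 'tool_pos': array([0.16878149, 0.62715979, 0.22947033]), 'tool_rot': array([-1.79892565e+02,  6.62942954e-03,  1.64945093e+02]), 'force': array([0.51656941, 0.45514422, 0.16225153]), 'wrist_torque': array([ 0.00466658,  0.0409864 , -0.03781409]), 'grasp_force': 0.0, 'grip_width': 0.08700793907320419}
top {'K': array([[520.17135103,   0.        , 272.78451968],
       [  0.        , 520.17135103, 214.95568011],
       [  0.        ,   0.        ,   1.        ]]), 'T': array([[ 0.00521699,  0.9871208 , -0.15989158,  0.43752402],
       [-0.99983286,  0.00234736, -0.01813098,  0.03770641],
       [-0.01752215,  0.15995944,  0.98696806,  0.88912206],
       [ 0.        ,  0.        ,  0.        ,  1.        ]])}
scene {'K': array([[527.53268124,   0.        , 284.14189934],
       [  0.        , 527.53268124, 204.87876916],
       [  0.        ,   0.        ,   1.        ]]), 'T': array([[ 0.54159091, -0.50448568,  0.67243846,  1.16660767],
       [ 0.84056434,  0.31410292, -0.44135128, -0.35881764],
       [ 0.01144051,  0.80425963,  0.59416796,  0.64008044],
       [ 0.        ,  0.        ,  0.        ,  1.        ]])}
```

View pics/top1.png

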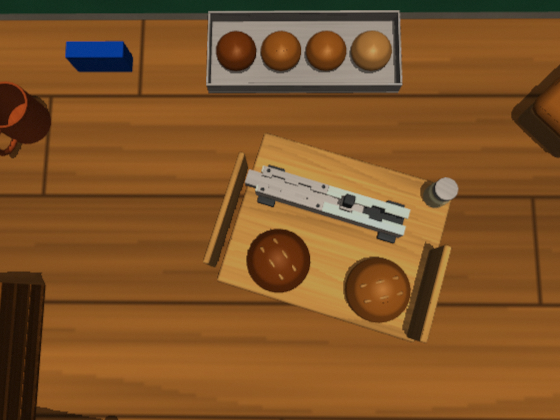

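View pics/scene1.png

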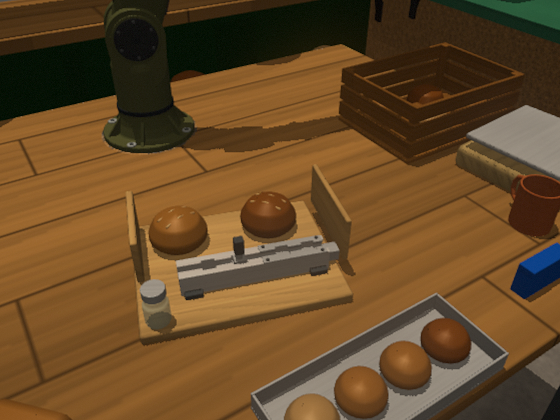

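Top view: the button cap is at about (348,201). The sleeve runs from (405,215) to (250,178), the paddle (out) is at the left, the loaves are at (278,260) and (378,289), and the jar is at (440,190). Next I measure the cap and the axis, and zoom in on the plate.

```bash
python3 - <<'E'
from h import *
im=cv2.imread("pics/top1.png"); 
cv2.imwrite("pics/crop1.png",cv2.resize(im[150:250,235:415],None,fx=4.4,fy=4.4,interpolation=cv2.INTER_CUBIC))
for n,(r0,r1,c0,c1) in {"top":(150,245,235,415),"scene":(225,300,170,345)}.items():
    P=np.load(n+"P.npy")[r0:r1,c0:c1]; Q=P.reshape(-1,3)
    # sleeve top
    s=Q[(Q[:,2]>.05)&(Q[:,2]<.0615)]
    cap=Q[(Q[:,2]>.088)&(Q[:,2]<.108)]
    capd=cap[np.linalg.norm(cap[:,:2]-np.median(s[:,:2],0),axis=1)<.08]
    r=cv2.minAreaRect((s[:,:2]*1000).astype(np.float32))
    print(n,len(s),s.mean(0),r,"cap",len(capd),capd.mean(0) if len(capd) else 0,capd.min(0),capd.max(0))
    w=np.linalg.svd(s[:,:2]-s[:,:2].mean(0),full_matrices=False)[2][0]; print("yaw out",np.degrees(np.arctan2(w[1],w[0])))
E
```

```text
top 2992 [ 0.59353762 -0.03737807  0.05707612] ((561.7025756835938, -17.747756958007812), (276.71124267578125, 129.76190185546875), 73.13481140136719) cap 119 [ 0.590581   -0.06491311  0.09797317] [ 0.5818633  -0.07453701  0.08854708] [ 0.60062773 -0.05618868  0.10268057]
yaw out -102.80354939374547
scene 2998 [ 0.58915498 -0.04891731  0.05619187] ((561.5789794921875, -20.860977172851562), (282.058837890625, 131.30148315429688), 72.89361572265625) cap 119 [ 0.59384025 -0.0686337   0.09603577] [ 0.58139773 -0.07658414  0.08806424] [ 0.60141818 -0.05879937  0.10086498]
yaw out -112.70705786664908
```

View pics/crop1.png

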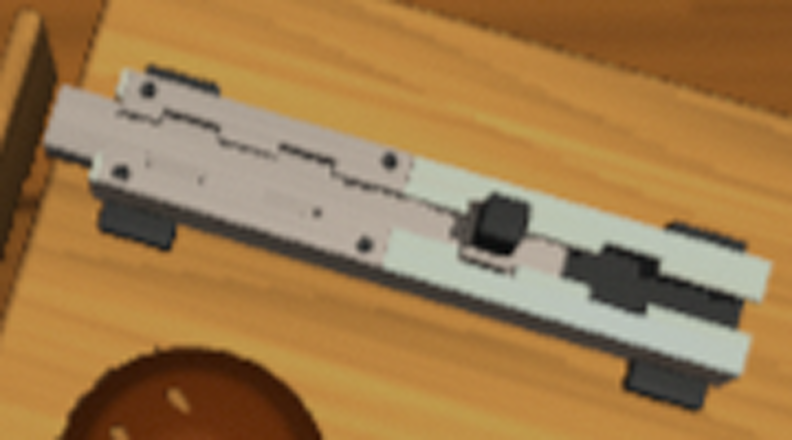

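The crop shows the hole edges as shadows on the plate. The first outer hole spans about (280,150) to (333,170), the second about (163,115) to (220,135). The start hole's lower edge is at (462–515, 255–270). I project these onto the plate plane and refine the cap.

```bash
python3 - <<'E'
from h import *
c=viewer.calibration("top");K,T=c["K"],np.array(c["T"])
def pl(cx,cy,z):
    u,v=235+(cx+.5)/4.4-.5,150+(cy+.5)/4.4-.5
    r=T[:3,:3]@np.array([(u-K[0,2])/K[0,0],-(v-K[1,2])/K[1,1],-1]); t=T[:3,3]
    return t+r*(z-t[2])/r[2]
e=[pl(*p) for p in [(130,70,.0575),(410,156,.0575),(770,262,.056),(95,180,.0575),(385,265,.0575),(745,372,.056)]]
for a,b in((0,2),(3,5),(0,1),(3,4)): d=e[a]-e[b]; print("yaw",np.degrees(np.arctan2(d[1],d[0])))
yaw=np.radians(73.2)
o=np.array([np.cos(yaw),np.sin(yaw)]);x=np.array([o[1],-o[0]])
for n in("top","scene"):
    Q=np.load(n+"P.npy").reshape(-1,3); Q=Q[np.linalg.norm(Q[:,:2]-[.592,-.067],axis=1)<.018]
    for lo,hi in((.094,.104),(.072,.092)):
        q=Q[(Q[:,2]>lo)&(Q[:,2]<hi)]; print(n,lo,len(q),q.mean(0),"y",np.percentile(q[:,:2]@o,[2,50,98]),"x",np.percentile(q[:,:2]@x,[2,50,98]))
for nm,p in dict(h1a=(280,150,.0575),h1b=(333,170,.0575),h2a=(163,115,.0575),h2b=(220,135,.0575),sa=(462,255,.056),sb=(515,270,.056),in_a=(605,250,.056),in_b=(655,262,.056)).items():
    q=pl(*p)[:2]; print(nm,q,q@o,q@x)
for a in((0,3),(2,5)): m=[(e[i][:2]@o,e[i][:2]@x) for i in a]; print(m)
E
```

```text
yaw 73.00979922251238
yaw 73.42584961576704
yaw 72.54463074353684
yaw 73.48284449915724
top 0.094 109 [ 0.59102087 -0.06519242  0.09853404] y [0.10077474 0.10826123 0.11589242] x [0.57708813 0.58461094 0.59259264]
top 0.072 29 [ 0.58576393 -0.06228102  0.08186167] y [0.1011348  0.10953357 0.11625928] x [0.57680325 0.57747505 0.58890417]
scene 0.094 86 [ 0.59284021 -0.06816947  0.098011  ] y [0.09861417 0.10588444 0.11404343] x [0.57802984 0.58867932 0.5939251 ]
scene 0.072 103 [ 0.59658991 -0.06988183  0.08225248] y [0.09844033 0.10553848 0.11394086] x [0.58026079 0.59207804 0.59486704]
h1a [0.62408912 0.01162767] 0.1915129940460186 0.5940919213097773
h1b [ 0.61652861 -0.00798871] 0.17054862136765814 0.5925238548866147
h2a [0.63737823 0.05516942] 0.23703733305258176 0.594228888202471
h2b [0.62976904 0.03391777] 0.21449341644851497 0.5930868707322823
sa [ 0.58489484 -0.05539331] 0.11602410647738905 0.5759416629772436
sb [ 0.57932684 -0.0747848 ] 0.09585092554749425 0.5762160613244313
in_a [ 0.58687756 -0.10801151] 0.06622474832134202 0.5930480874009564
in_b [ 0.58242894 -0.12624319] 0.04748541707738637 0.5940588717000429
[(np.float64(0.25393294035784236), np.float64(0.6071455181566741)), (np.float64(0.25391460637183605), np.float64(0.5632598998804907))]
[(np.float64(0.007170976894513303), np.float64(0.6063263567784853)), (np.float64(0.005513932763901228), np.float64(0.5642390555484105))]
```

>>> arm_command --series '[[[-36, -34, 0], 0], [[-72, -69, 0], 0], [[-108, -103, 0], 0], [[-144, -138, 0], 0], [[-180, -172, 0], 0]]' --grip -1

```text
time_s: 0.6
tool_pos: [0.2987, 0.4127, 0.2302]
tool_rot: [-180.0, -0.0, 164.9]
force: [0.8, -0.4, 1.4]
grip_width: 0.0868
grasp_force: 0.0
```

>>> arm_command --series '[[[-36, -34, 0], 0], [[-72, -69, 0], 0], [[-108, -103, 0], 0], [[-144, -138, 0], 0], [[-180, -172, 0], 0]]'

```text
time_s: 1.1
tool_pos: [0.4276, 0.1999, 0.2304]
tool_rot: [180.0, -0.0, 164.9]
force: [2.0, -0.2, -1.8]
grip_width: 0.0869
grasp_force: 0.0
```

>>> arm_command --series '[[[-36, -34, 0], 0], [[-72, -69, 0], 0], [[-108, -103, 0], 0], [[-144, -138, 0], 0], [[-180, -172, 0], 0]]'

```text
time_s: 1.6
tool_pos: [0.5568, -0.0127, 0.2305]
tool_rot: [180.0, 0.0, 165.0]
force: [1.2, 0.4, 0.7]
grip_width: 0.0871
grasp_force: 0.0
```

>>> arm_command --series '[[[-24, -22, 20], 0.015], [[-47, -43, 40], 0.031], [[-47, -43, 80], 0.031], [[-47, -43, 80], 0.031], [[-47, -43, 80], 0.031]]'

```text
time_s: 2.1
tool_pos: [0.5898, -0.0639, 0.1502]
tool_rot: [-180.0, -0.1, 163.2]
force: [-0.2, -0.0, 0.3]
grip_width: 0.087
grasp_force: 0.0
```

```bash
python3 - <<'E'
from h import *
print(env.get_obs()["tool_pos"],env.get_obs()["tool_rot"],env.get_obs()["force"])
im,d,P,c=cloud("scene"); np.save("sceneP2",P); cv2.imwrite("pics/scene2.png",cv2.resize(im[130:330,120:380],None,fx=3,fy=3))
E
```

```text
[ 0.58983907 -0.06389042  0.15020686] [-1.79974127e+02 -1.29248940e-01  1.63204796e+02] [-0.20843141 -0.04649424  0.3311606 ]
```

View pics/scene2.png

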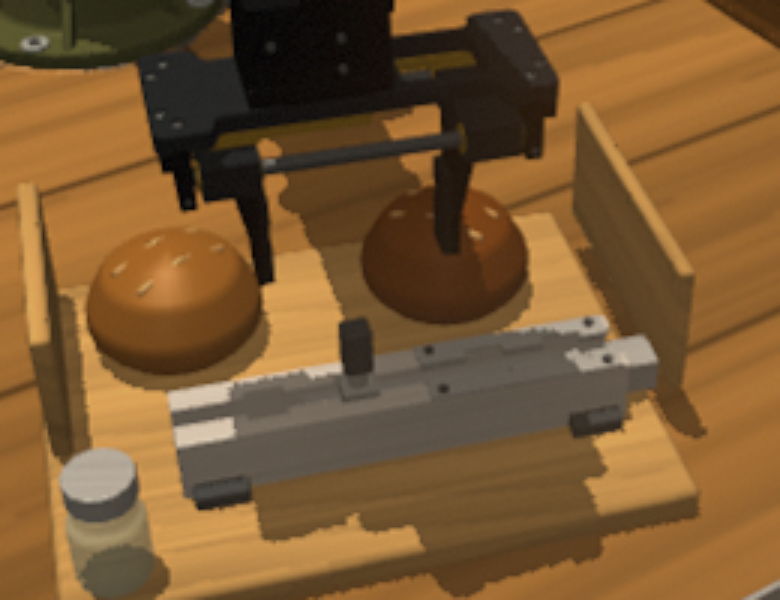

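The open fingers straddle the button along the sleeve. The cap is at about (355,345) in the crop and nothing stands in the way.

>>> arm_command --series '[[[-2, -2, 15], 0], [[-2, -2, 35], 0], [[-2, -2, 55], 0], [[-2, -2, 70], 0], [[-2, -2, 70], 0]]'

```text
time_s: 2.65
tool_pos: [0.5906, -0.0665, 0.0789]
tool_rot: [-180.0, -0.2, 163.2]
force: [-0.4, -0.5, 0.2]
grip_width: 0.0872
grasp_force: 0.0
```

>>> arm_command --series '[[[0, 0, 0], 0], [[0, 0, 0], 0], [[0, 0, 0], 0], [[0, 0, 0], 0], [[0, 0, 0], 0]]' --grip -0.45 --grip_force 4

```text
time_s: 3.15
tool_pos: [0.5921, -0.0671, 0.081]
tool_rot: [180.0, 0.0, 163.2]
force: [-0.1, -0.8, 0.3]
grip_width: 0.0641
grasp_force: 0.0
```

>>> arm_command --series '[[[0, 0, 0], 0], [[0, 0, 0], 0], [[0, 0, 0], 0], [[0, 0, 0], 0], [[0, 0, 0], 0]]' --grip 0.5

```text
time_s: 3.65
tool_pos: [0.5919, -0.0671, 0.0805]
tool_rot: [180.0, -0.0, 163.2]
force: [0.8, -0.2, 0.1]
grip_width: 0.0304
grasp_force: 0.0
```

>>> arm_command --series '[[[0, 0, 0], 0], [[0, 0, 0], 0], [[0, 0, 0], 0], [[0, 0, 0], 0], [[0, 0, 0], 0]]' --grip 0.8

```text
time_s: 4.15
tool_pos: [0.5918, -0.0672, 0.0806]
tool_rot: [-180.0, 0.0, 163.2]
force: [-0.1, -1.6, -0.6]
grip_width: 0.016
grasp_force: 4.0
```

>>> arm_command --series '[[[0, 0, 0], 0], [[0, 0, 0], 0], [[0, 0, 0], 0], [[0, 0, 1], 0], [[0, 0, 2], 0]]' --grip_force 30

```text
time_s: 4.65
tool_pos: [0.5919, -0.0672, 0.079]
tool_rot: [180.0, 0.0, 163.2]
force: [-1.7, -1.7, 5.0]
grip_width: 0.0161
grasp_force: 30.0
```

>>> arm_command --series '[[[0, 0, 1.5], 0], [[0, 0, 3], 0], [[0, 0, 4.5], 0], [[0, 0, 6], 0], [[0, 0, 6], 0]]'

```text
time_s: 5.15
tool_pos: [0.5919, -0.0672, 0.073]
tool_rot: [180.0, 0.0, 163.2]
force: [-3.8, -0.7, 7.2]
grip_width: 0.0159
grasp_force: 30.0
```

>>> arm_command --series '[[[0, 0, 0], 0], [[0, 0, 0], 0], [[0, 0, 0], 0], [[0, 0, 0], 0], [[0, 0, 0], 0]]'

```text
time_s: 5.65
tool_pos: [0.5919, -0.0672, 0.0731]
tool_rot: [180.0, -0.0, 163.2]
force: [-3.5, -0.5, 6.8]
grip_width: 0.0158
grasp_force: 30.0
```

>>> arm_command --series '[[[0, 0, 0.5], 0], [[0, 0, 1], 0], [[0, 0, 1], 0], [[0, 0, 1], 0], [[0, 0, 1], 0]]'

```text
time_s: 6.15
tool_pos: [0.5919, -0.0672, 0.0722]
tool_rot: [180.0, -0.0, 163.2]
force: [-3.2, -1.3, 8.0]
grip_width: 0.0156
grasp_force: 30.0
```

```bash
python3 - <<'E'
from h import *
for n in("scene","top"):
    im,d,P,c=cloud(n); Q=P.reshape(-1,3); np.save(n+"P3",P)
    cv2.imwrite(f"pics/{n}3.png",cv2.resize(im[200:310,160:350] if n=="scene" else im[140:250,230:420],None,fx=4,fy=4,interpolation=cv2.INTER_CUBIC))
o=env.get_obs();print(o["tool_pos"],o["force"])
E
```

```text
[ 0.59189765 -0.06719681  0.0721782 ] [-3.56340141 -0.37717976  8.03195925]
```

View pics/scene3.png

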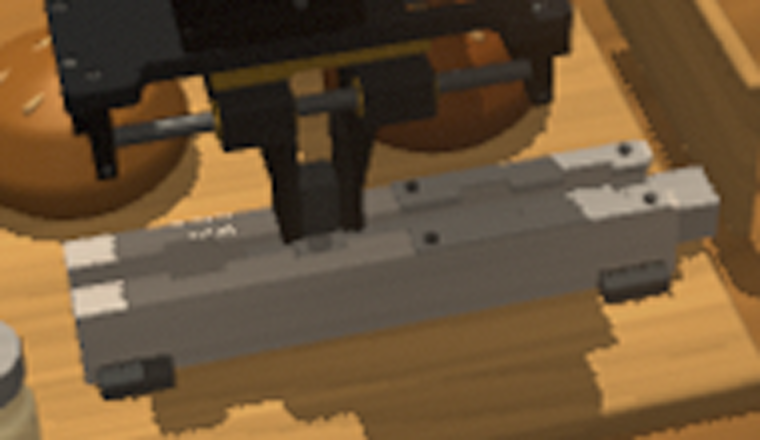

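The cap at about (318,185) is gripped between the fingers and pressed down, and the 8 N force matches 8 mm of travel. I start the slide gently.

>>> arm_command --series '[[[0, 0.6, 0], 0], [[0, 1.2, 0], 0], [[0, 1.8, 0], 0], [[0, 2.4, 0], 0], [[0, 3, 0], 0]]'

```text
time_s: 6.75
tool_pos: [0.5926, -0.0647, 0.0722]
tool_rot: [-180.0, -0.0, 163.1]
force: [-3.6, -0.8, 7.4]
grip_width: 0.016
grasp_force: 30.0
```

>>> arm_command --series '[[[0, 4, 0], 0], [[0, 8, 0], 0], [[0, 12, 0], 0], [[0, 16, 0], 0], [[0, 20, 0], 0]]'

```text
time_s: 7.25
tool_pos: [0.5985, -0.0455, 0.0722]
tool_rot: [-180.0, 0.0, 163.1]
force: [-4.9, -1.1, 7.8]
grip_width: 0.0157
grasp_force: 30.0
```

>>> arm_command --series '[[[0, 4, 0], 0], [[0, 8, 0], 0], [[0, 12, 0], 0], [[0, 16, 0], 0], [[0, 20, 0], 0]]'

```text
time_s: 7.75
tool_pos: [0.6043, -0.0263, 0.0722]
tool_rot: [-180.0, 0.0, 163.1]
force: [-4.5, -1.0, 8.1]
grip_width: 0.0158
grasp_force: 30.0
```

>>> arm_command --series '[[[0, 4, 0], 0], [[0, 8, 0], 0], [[0, 12, 0], 0], [[0, 16, 0], 0], [[0, 18, 0], 0]]'

```text
time_s: 8.25
tool_pos: [0.6097, -0.0086, 0.0722]
tool_rot: [180.0, 0.0, 163.2]
force: [-4.1, -1.8, 7.7]
grip_width: 0.0159
grasp_force: 30.0
```

>>> arm_command --series '[[[0, 0, 0], 0], [[0, 0, 0], 0], [[0, 0, 0], 0], [[0, 0, 0], 0], [[0, 0, 0], 0]]' --grip 0.5

```text
time_s: 8.75
tool_pos: [0.6095, -0.0087, 0.0713]
tool_rot: [-180.0, -0.0, 163.2]
force: [-0.2, -0.2, 1.0]
grip_width: 0.0219
grasp_force: 0.0
```

```bash
python3 - <<'E'
from h import *
im,d,P,c=cloud("scene"); cv2.imwrite("pics/scene4.png",cv2.resize(im[200:310,160:350],None,fx=4,fy=4,interpolation=cv2.INTER_CUBIC))
o=env.get_obs();print(o["tool_pos"],o["force"],o["grip_width"])
E
```

```text
[ 0.60947469 -0.00874023  0.07138795] [-0.39974564 -0.87978129  0.31523721] 0.021579743567270025
```

View pics/scene4.png

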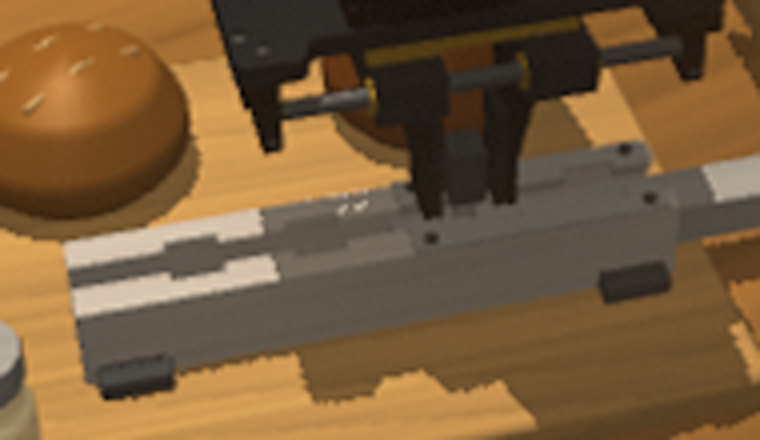

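The fingers have opened to 21.6 mm and the cap stands free between them at (465,165), still riding under the plate. I push it out with the inner finger.

>>> arm_command --series '[[[0, 1.5, 0], 0], [[0, 3, 0], 0], [[0, 4.5, 0], 0], [[0, 6, 0], 0], [[0, 7, 0], 0]]'

```text
time_s: 9.3
tool_pos: [0.6112, -0.0034, 0.0715]
tool_rot: [-179.9, -0.0, 163.1]
force: [-1.1, -3.8, 1.3]
grip_width: 0.0221
grasp_force: 2.3
```

>>> arm_command --series '[[[0, 0.6, 0], 0], [[0, 1.2, 0], 0], [[0, 1.8, 0], 0], [[0, 2.4, 0], 0], [[0, 3, 0], 0]]'

```text
time_s: 9.8
tool_pos: [0.6125, 0.0009, 0.0716]
tool_rot: [180.0, 0.0, 163.2]
force: [-1.7, -4.7, 1.9]
grip_width: 0.0218
grasp_force: 2.1
```

>>> arm_command --series '[[[0, 0.5, 0], 0], [[0, 1, 0], 0], [[0, 1.5, 0], 0], [[0, 2, 0], 0], [[0, 2.5, 0], 0]]'

```text
time_s: 10.3
tool_pos: [0.6133, 0.0034, 0.0717]
tool_rot: [180.0, 0.0, 163.2]
force: [-2.1, -3.3, 2.5]
grip_width: 0.0217
grasp_force: 2.0
```

>>> arm_command --series '[[[0, 0.3, 0], 0], [[0, 0.6, 0], 0], [[0, 0.9, 0], 0], [[0, 1.2, 0], 0], [[0, 1.5, 0], 0]]'

```text
time_s: 10.8
tool_pos: [0.6139, 0.005, 0.0716]
tool_rot: [180.0, 0.0, 163.2]
force: [-0.5, -2.1, 0.9]
grip_width: 0.0214
grasp_force: 1.0
```

>>> arm_command --series '[[[0, 0.2, 0], 0], [[0, 0.4, 0], 0], [[0, 0.6, 0], 0], [[0, 0.8, 0], 0], [[0, 0.8, 0], 0]]'

```text
time_s: 11.3
tool_pos: [0.614, 0.0055, 0.0716]
tool_rot: [180.0, 0.0, 163.2]
force: [1.0, -2.0, 0.0]
grip_width: 0.0215
grasp_force: 0.9
```

```bash
python3 - <<'E'
from h import *
im,d,P,c=cloud("scene"); cv2.imwrite("pics/scene5.png",cv2.resize(im[200:310,160:350],None,fx=4,fy=4,interpolation=cv2.INTER_CUBIC))
o=env.get_obs();print(o["tool_pos"],o["force"],o["grip_width"])
E
```

```text
[0.61386272 0.00549664 0.07155831] [ 0.17218388 -1.65142623  1.45829399] 0.02174481613045018
```

View pics/scene5.png

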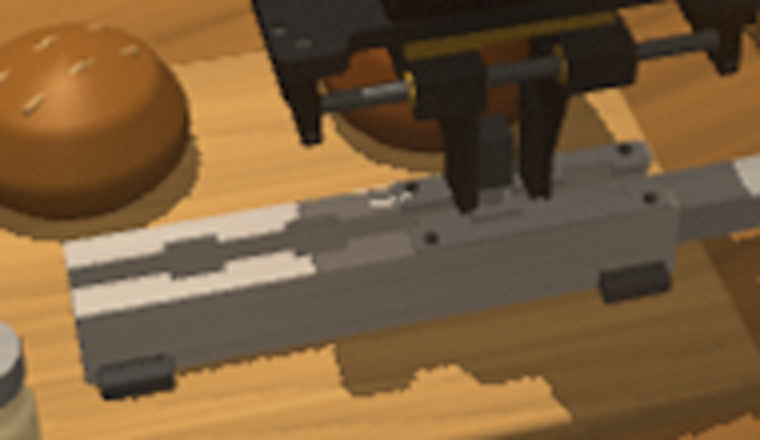

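The cap now stands higher, with its top at about (495,118) and the shoulder visible at (500,207), so it has popped up. I open, retreat and verify.

>>> arm_command --series '[[[0, -1, 0], 0], [[0, -2, 0], 0], [[0, -2, 0], 0], [[0, -2, 0], 0], [[0, -2, 0], 0]]' --grip -0.2

```text
time_s: 11.85
tool_pos: [0.6132, 0.0039, 0.0715]
tool_rot: [180.0, -0.0, 163.2]
force: [-0.4, 0.6, 0.3]
grip_width: 0.0496
grasp_force: 0.0
```

>>> arm_command --series '[[[0, 0, -15], 0], [[0, 0, -45], 0], [[0, 0, -90], 0], [[0, 0, -130], 0], [[0, 0, -130], 0]]'

```text
time_s: 12.35
tool_pos: [0.6171, 0.003, 0.2095]
tool_rot: [179.7, 0.6, 163.1]
force: [0.5, -1.1, -0.7]
grip_width: 0.052
grasp_force: 0.0
```

>>> arm_command --series '[[[40, 0, 0], 0], [[80, 0, 0], 0], [[120, 0, 0], 0], [[130, 0, 0], 0], [[130, 0, 0], 0]]'

```text
time_s: 12.85
tool_pos: [0.4881, 0.0419, 0.2023]
tool_rot: [179.9, 0.0, 163.3]
force: [0.8, -0.2, 1.0]
grip_width: 0.052
grasp_force: 0.0
```

```bash
python3 - <<'E'
from h import *
yaw=np.radians(73.2)
o=np.array([np.cos(yaw),np.sin(yaw)]);x=np.array([o[1],-o[0]])
im,d,P,c=cloud("scene"); cv2.imwrite("pics/scene6.png",cv2.resize(im[130:330,120:380],None,fx=3,fy=3))
Q=P.reshape(-1,3); s=(abs(Q[:,:2]@o-.181)<.025)&(abs(Q[:,:2]@x-.585)<.016)&(Q[:,2]>.07)&(Q[:,2]<.11); q=Q[s]
print(len(q),"top z",np.percentile(q[:,2],[50,90,95,98]),"y",np.percentile(q[:,:2]@o,[2,50,98]))
P0=np.load("sceneP.npy").reshape(-1,3); s0=(abs(P0[:,:2]@o-.107)<.025)&(abs(P0[:,:2]@x-.585)<.016)&(P0[:,2]>.07)&(P0[:,2]<.11);q0=P0[s0]
print("before",np.percentile(q0[:,2],[50,90,95,98]),np.percentile(q0[:,:2]@o,[2,50,98]))
ob=env.get_obs();print(ob["tool_pos"],ob["force"],ob["time_s"])
E
```

```text
196 top z [0.0910675  0.09918256 0.0996839  0.10014584] y [0.17190159 0.17844518 0.18711394]
before [0.09100277 0.09915473 0.0994858  0.10004358] [0.09847989 0.10556262 0.1139671 ]
[0.48940947 0.04130013 0.20239309] [-0.04013965  0.55165008  0.02652001] 12.9
```

View pics/scene6.png

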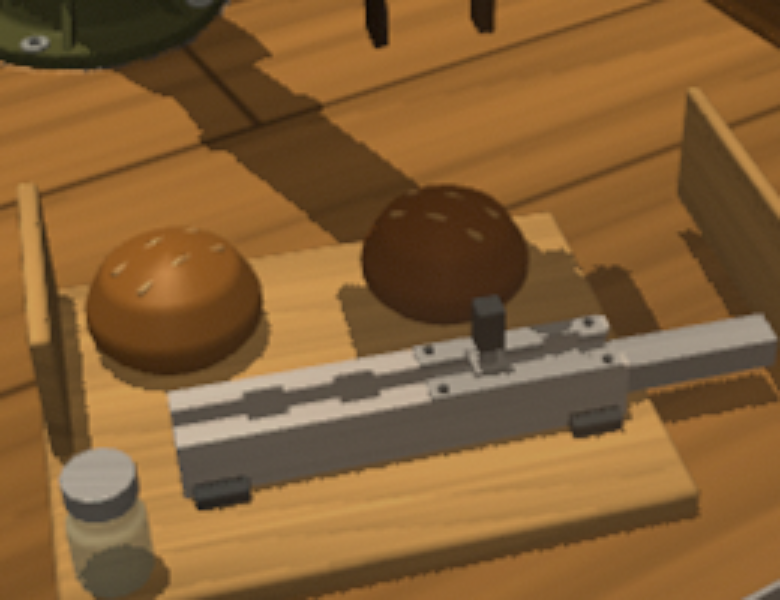

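The button stands at (488,325), back at its starting height and 73 mm further out. The loaves and jar are unmoved and the gripper is clear.

```bash
python3 -c "
from cell import env
print(env.sign_off())"
```

```text
the job is handed in; nothing more can be done
None
```

The stop is slid out one hole, about 73 mm, with the button fully up and locked there and the loaves and jar where they were; I handed the job in at about 13 s, and the sign-off returned no verdict.

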